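# Lever up a power module and let the shim slip under

### The arm

A 6-joint arm with a two-finger parallel gripper is mounted at the origin on the work surface. World frame = base frame: x ahead of the robot, y to its left, z up, the work surface at z = 0. Lengths are in m, angles in rad, forces in N, time in s.
With the tool pointing down it reaches from about 0.25 to 0.775 m from the base axis. Payload 4 kg.
Tool frame: the origin (TCP) lies between the finger pads; the fingertips stand 14 mm ahead of it and the grasp point (between the pads) lies 5 mm behind it; z points along the fingers, y is the line along which they close (so a half turn about z gives the same grasp; the last joint's range is limited). The gripper opens to 94 mm and grips with 3 to 60 N. Pads are 16 mm wide; open, the fingers measure 119 mm over their backs; the gripper's body (75 mm by 177 mm) begins 78 mm behind the grasp point.
Start: joints at [-1.325, 0.087, 1.371, -0, 1.684, -0.103], TCP at [0.188, -0.517, 0.22] pointing down, gripper open.
Joint ranges: [-3.1, 3.1], [-0.76, 2.03], [0.27, 2.55], [-1.08, 4.22], [0.17, 2.65], [-2.57, 2.57]. Speed limits (rad/s): [2.79, 2.79, 3.14, 3.14, 3.14, 3.14].

### API

Orientations are given as [roll, pitch, yaw] about the fixed x, y, z axes, in that order (R = Rz(yaw) Ry(pitch) Rx(roll)).
In Python, from bench import robot, snapshot gives the robot as it stands.
- The arm moves only by the tool carry_out, never from a script. Its argument "motion" is text: rows parted by semicolons, each of 4 numbers parted by spaces: the shift along the tool's x, y, z each as a share of 0.15 m, from -1 to 1, then the turn about the tool's z as a share of 180 degrees, from -1 to 1. A call has exactly 8 rows; each row is the pose to reach, as a shift and turn from the pose commanded when the call began, along the tool's axes at that moment, turning the shorter way round; what a row does not reach only later rows make up. A row lasts 1/10 s, in which the tool goes at most 50 mm and 8.59 degrees, less where a joint would pass 70% of its speed; a pose out of reach is approached as far as the arm can. A call with a number of a shift or a turn outside -1 to 1 is refused whole. A call with a gripper value outside its range is refused whole. "grip" is the opening, from -1 (shut) to 1 (fully open), set as the call begins (left out, the last holds). The fingers move at their own pace and stop on an object; the grip force is fixed at half the most. Time passes only in rows, so rows that repeat a pose let the fingers close, or fill a call up. It gives the time, the measured TCP pose, the force, the opening and the grip force at its end, in the units of the state.
- robot.get_obs(): the state, without advancing time (a new reading comes with each control period).
- snapshot(name): name is "side" or "top"; returns a dict with "image" (384x512x3 uint8, red, green, blue), "fx", "fy", "cx", "cy" (pixels), "pose" (4x4, takes a point from camera to world coordinates). Camera axes: x right, y up, looking along -z (the intrinsics and any distortion apply to the point x, -y, -z); pixel columns grow to the right and rows downward; lengths in m; the calibration is good to about 2 mm. A picture is of the moment at which its call begins. There is no depth.
- robot.close_job(): hands the job in; it is judged then, once.
The state is a dict: "time": time; "joint_positions": joint angles; "qvel": joint speeds; "joint_torque": joint torques, N m; "tool_pos": TCP position; "ee_rot": TCP orientation; "wrist_force": force on the tool from outside, world axes, zero at the start; "wrist_torque": the same for the moment, N m; "width": finger opening in m; "finger_force": force on a finger pad.
Only numpy, scipy, OpenCV 4.12 (cv2) and the standard library are available. Lean on these libraries where they do the work, as an engineer would, in place of code of your own. Each camera call takes 0.05 s, during which the arm holds its last target. There are 200 camera calls.

### The job

Take the orange-handled pry bar from the blue mat, put its blade over the yellow fulcrum block and under the steel lip of the grey power module, and lever the module up until the red spring-loaded shim slips fully under it. Then let the module down onto the shim, draw the bar out and lay it flat on the bench or the mat, well clear of the aluminium base. Keep the gripper off the module and leave the wrench where it lies.

Things in the scene. Friction and masses are not known exactly. Their poses are not given: they have to be found in the camera images.
- pry_bar: Loose pry bar, 300 mm, 0.3 kg. Origin: underside of the orange handle, on the centre line, near the centre of mass: grip here, across, from above. x to blade tip, z up. Handle x -85 to 55, 24 wide, z 0 to 20 mm; steel blade x 55 to 215 (tip), 20 wide, z 6 to 14 (last 15 mm: z 8 to 13). Lies on a blue mat 3 mm thick.
- nest: Fixed aluminium base, 10 mm thick, x -110 to 200, y -245 to 20 mm, with yellow fulcrum block 60 (x) x 40 mm. Origin: on the bench under the middle of its ridge (round, radius 10 mm, along x, top 75 mm up); -y points to the module, +y to where the bar's handle belongs. Bar square on the ridge, tip at y -80: turned handle-down from level, 0.10 rad meets the lip, 0.21 frees the shim, 0.27 is ample.
- module: Loose grey power module, 2.8 to 4.2 kg, 150 (x) x 140 (y) x 124 mm high, finned top. Origin: centre of underside; axes as the base's, starting at (0, -158, 10) mm in its frame, between low stops. Steel lip on the +y face, 90 wide, 30 out, 10 thick, underside 81 mm above the module's: starts 91 mm above bench. Tips about its far bottom edge; takes 8 to 12 N at the bar's origin.
- shim (a joint): Travel (m) of the red shim, a tongue 5 mm thick, 34 wide, on the base at the module's +x side, centred 20 mm behind its +y face. 0: outside, a spring (4 N) pressing its nose on the module's side. Slides in by itself along the base's -x within about a second once the lip is lifted some 9 mm or more; 0.032 is fully home. Stays in when the module comes down on it.
- wrench: Bystander: plain steel open-ended wrench, about 200 mm long, on the blue mat, roughly parallel to the pry bar and some 140 mm from it. Origin: underside, middle of the shank; x along it.
Things that resemble listed ones, but are neither listed nor needed, are in the scene too. There is more than one size of the module; the job needs the smallest.

How it is judged:
By the outcome, as a careful person would: the job done as asked, in the order asked, and still so for the second after the job is handed in, with the robot touching nothing.
It also fails if it takes over 59 s, if anything falls off the work surface, if the arm or the gripper's body presses on something with over 40 N, if the wrist force passes 120 N, or if a joint passes its speed limit or range.

## Working session

There is one attempt and no reset: what is moved stays moved. The work goes in short steps, Python scripts to look and compute and a tool call to move; the robot and the scene stay as the last step left them, time stands still between calls to the robot, and variables do not carry over. Pictures are saved under pics/ and viewed, at most 10 in all, crops included, and the job is handed in when it is done.

Besides the shell and the picture viewer there is one more tool, called after "Emit:" as name(argument=value, ...) on one line, values as JSON. carry_out: Moves the arm, as the interface text tells. Shift numbers are shares of 0.15 m and turn numbers shares of 180 degrees, none past 1 either way. Its arguments: {"type":"object","properties":{"motion":{"type":"string"},"grip":{"type":"number"}},"required":["motion"]}

```bash
mkdir -p pics; ls
python3 - <<'E'
from bench import robot, snapshot
import cv2,numpy as np
o=robot.get_obs(); print({k:np.round(v,3).tolist() for k,v in o.items()})
for n in("top","side"):
    s=snapshot(n); cv2.imwrite(f"pics/{n}0.png",cv2.resize(s["image"][:,:,::-1],(800,600),interpolation=cv2.INTER_CUBIC))
    cv2.imwrite(f"{n}0_raw.png",s["image"][:,:,::-1])
    print(n,s["fx"],s["fy"],s["cx"],s["cy"],[k for k in s]); print(np.round(s["pose"],4).tolist())
E
```

```text
pics
{'time': 0.0, 'joint_positions': [-1.325, 0.088, 1.372, 0.0, 1.684, -0.103], 'qvel': [0.001, -0.001, -0.0, 0.002, -0.001, -0.001], 'joint_torque': [-0.002, -34.019, -30.243, 0.072, 0.033, -0.0], 'tool_pos': [0.188, -0.516, 0.218], 'ee_rot': [-3.139, -0.0, 0.349], 'wrist_force': [0.681, 0.027, 0.058], 'wrist_torque': [0.025, 0.031, -0.095], 'finger_force': 0.0, 'width': 0.094}
top 392.9765429649434 392.9765429649434 260.49347907611053 189.49014783440538 ['image', 'fx', 'fy', 'cx', 'cy', 'pose']
[[0.0141, 0.9861, -0.1658, 0.2051], [-0.9999, 0.013, -0.0076, -0.151], [-0.0053, 0.1659, 0.9861, 1.4884], [0.0, 0.0, 0.0, 1.0]]
side 412.79115301879625 412.79115301879625 250.30160911533497 193.98523894324398 ['image', 'fx', 'fy', 'cx', 'cy', 'pose']
[[0.1735, 0.9374, -0.3019, 0.0018], [-0.9848, 0.1669, -0.0478, -0.2142], [0.0055, 0.3056, 0.9521, 1.4182], [0.0, 0.0, 0.0, 1.0]]
```

View pics/top0.png

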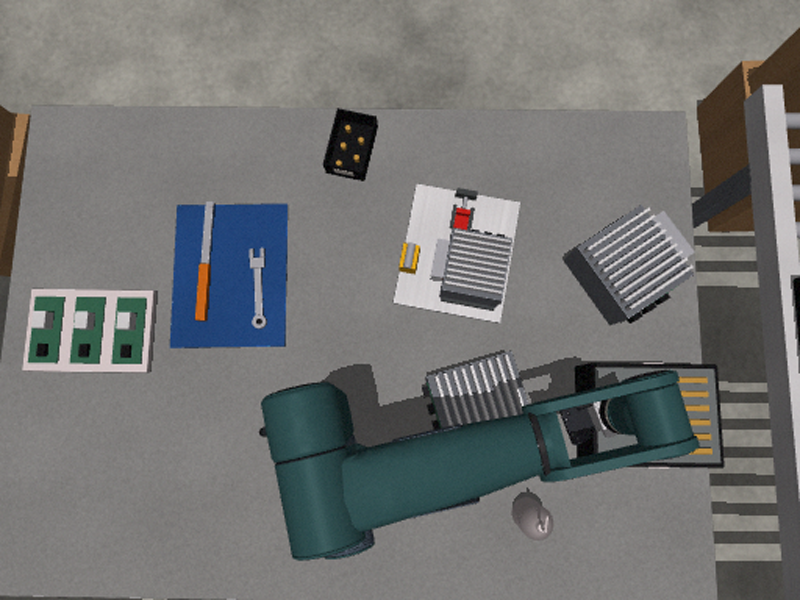

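View pics/side0.png

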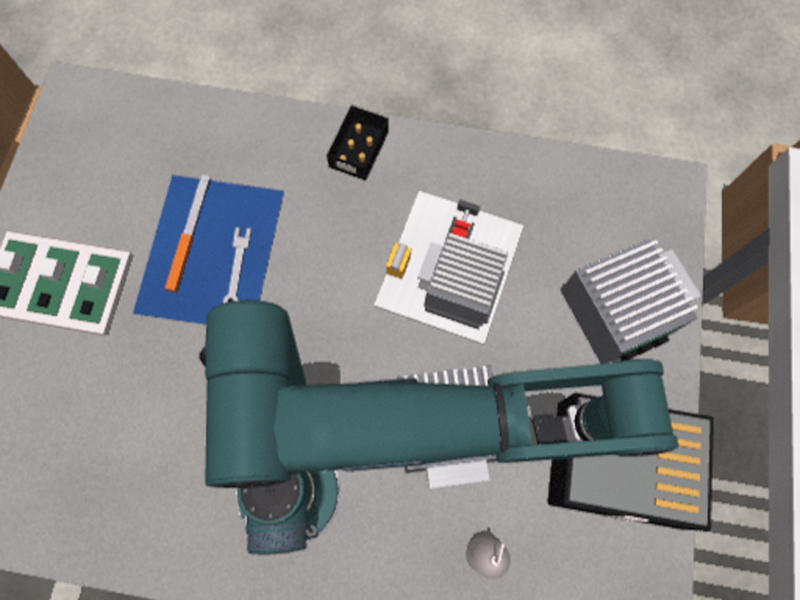

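Both views show the pry bar's orange handle at about (203,292) in the 800 px top picture, with its tip at (209,203). The nest plate has corners near (416,184), (521,203), (501,322) and (394,304), with the yellow block at (409,258), the module to its right and the red shim at (462,217). The wrench lies at (258,285).

```bash
cat > h.py <<'E'
import numpy as np, cv2
from bench import robot, snapshot
def cast(s,uv,z):
    uv=np.atleast_2d(np.asarray(uv,float)); P=np.asarray(s["pose"])
    d=np.c_[(uv[:,0]-s["cx"])/s["fx"],-(uv[:,1]-s["cy"])/s["fy"],-np.ones(len(uv))]@P[:3,:3].T
    return P[:3,3]+d*((z-P[2,3])/d[:,2])[:,None]
def proj(s,p):
    P=np.asarray(s["pose"]); c=(np.atleast_2d(p)-P[:3,3])@P[:3,:3]
    return np.c_[s["cx"]-s["fx"]*c[:,0]/c[:,2],s["cy"]+s["fy"]*c[:,1]/c[:,2]]
def big(m):
    n,l,st,_=cv2.connectedComponentsWithStats(m.astype(np.uint8)); return l==1+np.argmax(st[1:,4])
def hsv(s): return cv2.cvtColor(s["image"],cv2.COLOR_RGB2HSV).astype(int)
def orange(H): return big((H[...,0]>5)&(H[...,0]<17)&(H[...,1]>150)&(H[...,2]>100)&(np.arange(512)<400)[None])
def rect(s,m,z):
    c=max(cv2.findContours(m.astype(np.uint8),0,1)[0],key=cv2.contourArea)
    p=cast(s,c[:,0],z)[:,:2]; return cv2.boxPoints(cv2.minAreaRect((p*1000).astype(np.float32))), p
E
python3 - <<'E'
from h import *
for n in("top","side"):
    s=snapshot(n);H=hsv(s)
    b,_=rect(s,orange(H),.023); print(n,"orange",b.round(0).tolist(),b.mean(0).round(1))
    mat=(H[...,0]>100)&(H[...,0]<125)&(H[...,1]>150)
    mb=big(mat); b2,_=rect(s,mb,.003); print("mat",b2.round(0).tolist())
    # blade: non-blue bright pixels in neighbourhood above handle
    fill=cv2.fillPoly(np.zeros(mb.shape,np.uint8),[cv2.convexHull(max(cv2.findContours(mb.astype(np.uint8),0,1)[0],key=cv2.contourArea))],1)>0
    g=cv2.dilate(fill.astype(np.uint8),np.ones((7,7)))>0
    ax=b.mean(0)/1000; st=(H[...,1]<70)&(H[...,2]>120)&g
    ys,xs=np.nonzero(st); w=cast(s,np.c_[xs,ys],.015)[:,:2]
    k=(w[:,0]>ax[0]+.07)&(abs(w[:,1]-ax[1])<.045)&(w[:,0]<ax[0]+.21); w=w[k]
    if len(w): vx=cv2.fitLine((w*1000).astype(np.float32),2,0,.01,.01).ravel(); print("blade",vx.round(3),"xmax",w[:,0].max(),len(w))
    pl=(H[...,1]<25)&(H[...,2]>195); 
    l=big(pl&(np.arange(512)>230)[None]&(np.arange(512)<350)[None]); b3,_=rect(s,l,.010); print("plate",b3.round(0).tolist(),l.sum())
    y=big((H[...,0]>18)&(H[...,0]<32)&(H[...,1]>150)&(np.arange(512)<300)[None]&(np.arange(512)>230)[None]); b4,_=rect(s,y,.065); print("yellow",b4.round(0).tolist())
E
```

```text
top orange [[389.0, 349.0], [524.0, 348.0], [525.0, 371.0], [389.0, 372.0]] [456.9 360.1]
mat [[323.0, 435.0], [330.0, 157.0], [688.0, 166.0], [681.0, 444.0]]
blade [  1.     -0.    598.61  360.297] xmax 0.6659166830790346 171
plate [[394.0, -363.0], [696.0, -416.0], [741.0, -159.0], [439.0, -106.0]] 1945
yellow [[501.0, -156.0], [566.0, -168.0], [574.0, -129.0], [508.0, -117.0]]
side orange [[388.0, 348.0], [527.0, 347.0], [527.0, 371.0], [388.0, 372.0]] [457.6 359.3]
mat [[325.0, 435.0], [332.0, 159.0], [687.0, 168.0], [680.0, 444.0]]
blade [ 1.00000e+00 -5.00000e-03  5.99198e+02  3.60542e+02] xmax 0.6673507819970323 185
plate [[392.0, -365.0], [699.0, -420.0], [746.0, -158.0], [439.0, -103.0]] 3091
yellow [[494.0, -156.0], [567.0, -169.0], [574.0, -129.0], [501.0, -116.0]]
```

Emit:
carry_out(motion="0.5 -0.5 -0.15 -0.19; 1 -1 -0.15 -0.38; 1 -1 -0.15 -0.38; 1 -1 -0.15 -0.38; 1 -1 -0.15 -0.38; 1 -1 -0.15 -0.38; 1 -1 -0.15 -0.38; 1 -1 -0.15 -0.38", grip=1)

```text
time: 1.0
tool_pos: [0.2778, -0.3242, 0.2419]
ee_rot: [3.142, 0.0, 1.549]
wrist_force: [-0.4, 0.1, -0.3]
width: 0.0944
finger_force: 0.0
```

Emit:
carry_out(motion="0.4 0.4 0 -0.19; 1 0.9 0 -0.38; 1 0.9 0 -0.38; 1 0.9 0 -0.38; 1 0.9 0 -0.38; 1 0.9 0 -0.38; 1 0.9 0 -0.38; 1 0.9 0 -0.38")

```text
time: 1.8
tool_pos: [0.4169, -0.1781, 0.2417]
ee_rot: [-3.142, -0.001, 2.743]
wrist_force: [0.5, 0.0, 0.2]
width: 0.0941
finger_force: 0.0
```

Emit:
carry_out(motion="0.1 0.4 0 -0.06; 0.2 1 0 -0.12; 0.2 1 0 -0.12; 0.2 1 0 -0.12; 0.2 1 0 -0.12; 0.2 1 0 -0.12; 0.2 1 0 -0.12; 0.2 1 0 -0.12")

```text
time: 2.6
tool_pos: [0.4482, -0.0302, 0.2419]
ee_rot: [-3.141, -0.0, 3.111]
wrist_force: [-0.3, -0.4, -1.4]
width: 0.0942
finger_force: 0.0
```

Emit:
carry_out(motion="0 0.4 0 0; -0.05 1 0.1 -0.01; -0.05 1 0.2 -0.01; -0.05 1 0.2 -0.01; -0.05 1 0.2 -0.01; -0.05 1 0.2 -0.01; -0.05 1 0.2 -0.01; -0.05 1 0.2 -0.01")

```text
time: 3.4
tool_pos: [0.4606, 0.1196, 0.2128]
ee_rot: [-3.141, 0.002, -3.141]
wrist_force: [-0.2, -0.0, 0.1]
width: 0.094
finger_force: 0.0
```

Emit:
carry_out(motion="0 0.4 0 0; -0.1 1 0.1 0; -0.1 1 0.3 0; -0.1 1 0.3 0; -0.1 1 0.3 0; -0.1 1 0.3 0; -0.1 1 0.3 0; -0.1 1 0.3 0")

```text
time: 4.2
tool_pos: [0.4754, 0.2698, 0.1685]
ee_rot: [3.141, 0.003, -3.14]
wrist_force: [0.5, 0.1, -0.7]
width: 0.0943
finger_force: 0.0
```

Emit:
carry_out(motion="0 0.3 0 0; 0.02 0.6 0.2 0; 0.02 0.6 0.5 0; 0.02 0.6 0.8 0; 0.02 0.6 0.9 0; 0.02 0.6 0.95 0; 0.02 0.6 0.99 0; 0.02 0.6 0.99 0")

```text
time: 5.0
tool_pos: [0.4727, 0.3611, 0.0202]
ee_rot: [3.14, 0.003, -3.139]
wrist_force: [0.1, 0.2, 0.6]
width: 0.0939
finger_force: 0.0
```

Emit:
carry_out(motion="0 0 0.01 0; 0 0 0.01 0; 0 0 0.01 0; 0 0 0.01 0; 0 0 0.01 0; 0 0 0.01 0; 0 0 0.01 0; 0 0 0.01 0", grip=-1)

```text
time: 5.8
tool_pos: [0.4716, 0.361, 0.0173]
ee_rot: [3.141, 0.001, -3.138]
wrist_force: [1.1, -0.2, 2.8]
width: 0.0332
finger_force: 1.2
```

Emit:
carry_out(motion="0 0 0 0; 0 0 -0.01 0; 0 0 -0.01 0; 0 0 -0.01 0; 0 0 -0.01 0; 0 0 -0.05 0; 0 0 -0.1 0; 0 0 -0.2 0", grip=-1)

```text
time: 6.6
tool_pos: [0.4706, 0.3604, 0.0466]
ee_rot: [-3.14, -0.002, -3.138]
wrist_force: [0.2, 0.1, -3.4]
width: 0.0237
finger_force: 30.0
```

Emit:
carry_out(motion="0 0 -0.2 0; 0 0 -0.4 0; -0.1 -0.1 -0.6 0; -0.2 -0.3 -0.8 0.03; -0.3 -0.5 -0.8 0.07; -0.4 -0.7 -0.8 0.11; -0.5 -0.9 -0.8 0.15; -0.5 -1 -0.8 0.18")

```text
time: 7.4
tool_pos: [0.5487, 0.2085, 0.1687]
ee_rot: [3.141, 0.003, 2.572]
wrist_force: [-0.1, -0.3, -2.3]
width: 0.0241
finger_force: 30.0
```

Emit:
carry_out(motion="-0.1 -0.1 0 0.04; -0.2 -0.2 0 0.08; -0.3 -0.3 0 0.12; -0.4 -0.4 0 0.17; -0.5 -0.5 0 0.22; -0.6 -0.6 0 0.27; -0.65 -0.65 0 0.32; -0.68 -0.67 0 0.36")

```text
time: 8.2
tool_pos: [0.58, 0.0704, 0.1688]
ee_rot: [3.139, 0.0, 1.445]
wrist_force: [-0.2, -0.4, -4.4]
width: 0.0237
finger_force: 30.0
```

Emit:
carry_out(motion="0 0 0.1 0.01; 0 0 0.2 0.016; 0 0 0.3 0.016; 0 0 0.4 0.016; 0 0 0.45 0.016; 0 0 0.45 0.016; 0 0 0.45 0.016; 0 0 0.45 0.016")

```text
time: 9.0
tool_pos: [0.5802, 0.0718, 0.1004]
ee_rot: [3.14, -0.0, 1.402]
wrist_force: [0.4, -0.8, -2.6]
width: 0.0233
finger_force: 30.0
```

Run:
```python
from h import *
o=robot.get_obs(); print(np.round(o["tool_pos"],4),np.round(o["ee_rot"],3))
ims=[]
for n in("top","side"):
    s=snapshot(n); c=proj(s,[[.545,-.1,.08]])[0].astype(int); x,y=c
    ims.append(cv2.resize(s["image"][y-60:y+60,x-80:x+80,::-1],(800,600),interpolation=cv2.INTER_CUBIC)); print(n,x-80,y-60)
    cv2.imwrite(n+"1.png",s["image"][...,::-1])
    u=np.array([-.1754,-.9845,0])
    # expected px of tip with level bar
    t=o["tool_pos"]; print("exp tip",proj(s,[[t[0]+.215*u[0],t[1]+.215*u[1],t[2]-.003]]), "ridge",proj(s,[[.543,-.1425,.075]]))
cv2.imwrite("pics/a1.png",ims[0])
cv2.imwrite("pics/a2.png",ims[1])
```

```text
[0.5802 0.0718 0.1004] [ 3.14  -0.     1.402]
top 169 101
exp tip [[260.7686469  161.39208163]] ridge [[261.52316793 162.71226505]]
side 162 99
exp tip [[254.13007575 160.47783575]] ridge [[254.81341322 162.92979064]]
```

View pics/a1.png

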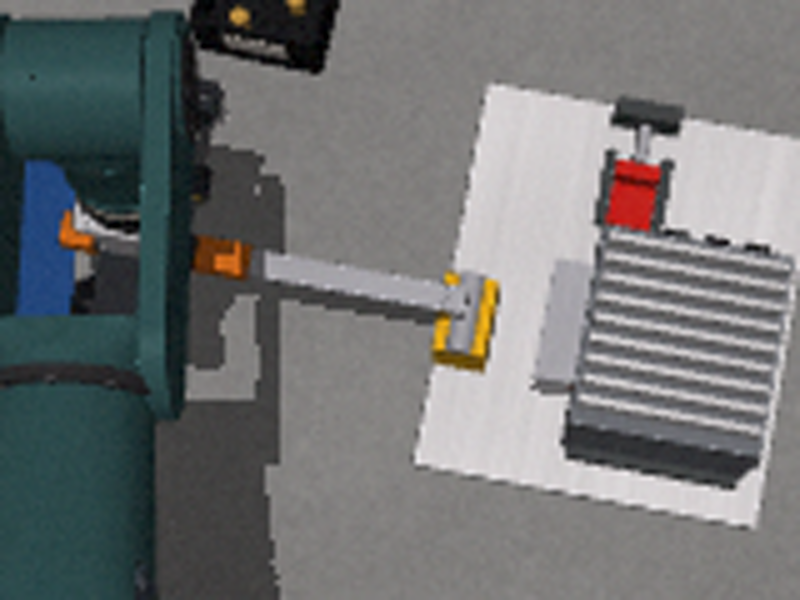

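View pics/a2.png

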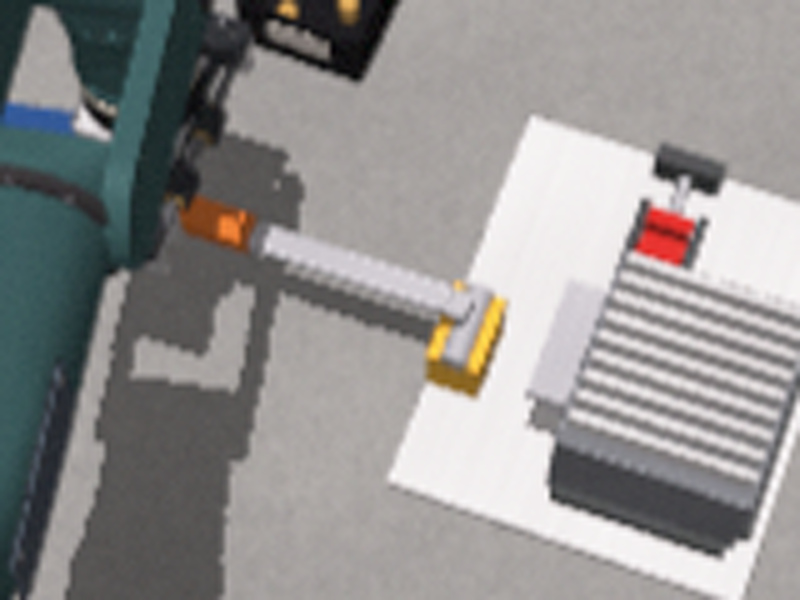

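The tip sits right over the ridge (raw top about (262.6,161)), the bar points at the middle of the lip, and it looks about square. I'll lower it slightly and slide it in level.

Emit:
carry_out(motion="0 0 0.04 0; 0 0 0.09 0; -0.06 0 0.09 0; -0.14 0 0.09 0; -0.22 0 0.09 0; -0.3 0 0.09 0; -0.36 0 0.09 0; -0.4 0 0.09 0")

```text
time: 9.9
tool_pos: [0.5694, 0.0113, 0.0862]
ee_rot: [3.141, 0.0, 1.401]
wrist_force: [-0.2, -0.6, -3.4]
width: 0.0241
finger_force: 30.0
```

Emit:
carry_out(motion="-0.04 0 0 0; -0.08 0 0 0; -0.1 0 0 0; -0.1 0 0 0; -0.1 0 0.02 0; -0.1 0 0.04 0; -0.1 0 0.06 0; -0.1 0 0.08 0")

```text
time: 10.7
tool_pos: [0.5672, -0.0018, 0.0741]
ee_rot: [3.141, -0.0, 1.403]
wrist_force: [-0.5, 1.2, -0.4]
width: 0.0237
finger_force: 30.0
```

Emit:
carry_out(motion="0 0 0.02 0; 0 0 0.04 0; 0 0 0.06 0; 0 0 0.08 0; 0 0 0.1 0; 0 0 0.12 0; 0 0 0.12 0; 0 0 0.12 0")

```text
time: 11.5
tool_pos: [0.5688, -0.003, 0.059]
ee_rot: [3.136, 0.001, 1.401]
wrist_force: [-1.4, -0.1, 8.2]
width: 0.024
finger_force: 30.0
```

Emit:
carry_out(motion="0 0 0.02 0; 0 0 0.04 0; 0 0 0.06 0; 0 0 0.08 0; 0 0 0.09 0; 0 0 0.09 0; 0 0 0.09 0; 0 0 0.09 0")

```text
time: 12.3
tool_pos: [0.5686, -0.0043, 0.0457]
ee_rot: [3.137, 0.003, 1.401]
wrist_force: [-2.5, -1.9, 9.7]
width: 0.0241
finger_force: 30.0
```

```bash
cat > look.py <<'E'
from h import *
import sys
o=robot.get_obs(); print(np.round(o["tool_pos"],4),np.round(o["wrist_force"],1))
s=snapshot("top"); c=proj(s,[[.59,-.15,.05]])[0].astype(int); x,y=c
print(x-80,y-60); H=hsv(s)
r=((H[...,0]<6)|(H[...,0]>174))&(H[...,1]>150)&(H[...,2]>90); r[:,:240]=0
ys,xs=np.nonzero(big(r)); print("red rows",ys.min(),ys.max(),len(ys))
for u,v in((xs.mean(),ys.min()),(xs.mean(),ys.max())): print(cast(s,[[u,v]],.018).round(4))
cv2.imwrite(sys.argv[1],cv2.resize(s["image"][y-60:y+60,x-80:x+80,::-1],(800,600),interpolation=cv2.INTER_CUBIC))
E
python3 look.py pics/b1.png
```

```text
[ 0.5686 -0.0043  0.0457] [-2.5 -1.9  9.7]
183 92
red rows 141 146 37
[[ 0.6445 -0.27    0.018 ]]
[[ 0.6245 -0.27    0.018 ]]
```

View pics/b1.png

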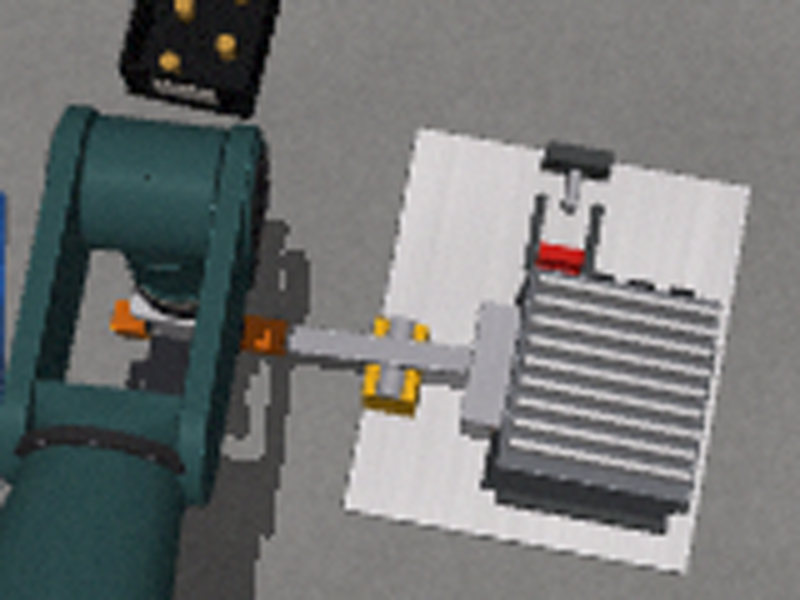

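The bar is under the lip, the module is up, and the red shim (crop (561,258)) has slid in to the module. I'll lower a touch more and hold to make sure it is home.

Emit:
carry_out(motion="0 0 0.01 0; 0 0 0.02 0; 0 0 0.02 0; 0 0 0.02 0; 0 0 0.02 0; 0 0 0.02 0; 0 0 0.02 0; 0 0 0.02 0")

```text
time: 13.15
tool_pos: [0.5686, -0.0047, 0.0428]
ee_rot: [3.136, 0.004, 1.401]
wrist_force: [-2.4, -3.1, 10.6]
width: 0.0236
finger_force: 30.0
```

```bash
python3 look.py c.png
python3 - <<'E'
from h import *
for f in("top0_raw.png","c.png"):pass
im=cv2.imread("top0_raw.png")[...,::-1]; s=snapshot("top")
H=cv2.cvtColor(np.ascontiguousarray(im),cv2.COLOR_RGB2HSV).astype(int)
r=((H[...,0]<6)|(H[...,0]>174))&(H[...,1]>150)&(H[...,2]>90); r[:,:240]=0
ys,xs=np.nonzero(big(r)); print("start rows",ys.min(),ys.max(),len(ys),cast(s,[[xs.mean(),ys.min()]],.018).round(4))
E
```

```text
[ 0.5686 -0.0047  0.0428] [-2.4 -3.1 10.6]
183 92
red rows 141 146 37
[[ 0.6445 -0.27    0.018 ]]
[[ 0.6245 -0.27    0.018 ]]
start rows 133 146 110 [[ 0.6767 -0.2711  0.018 ]]
```

The shim has travelled 32 mm, so it is home. Letting the module down now.

Emit:
carry_out(motion="0 0 -0.02 0; 0 0 -0.04 0; 0 0 -0.06 0; 0 0 -0.08 0; 0 0 -0.1 0; 0 0 -0.12 0; 0 0 -0.14 0; 0 0 -0.14 0")

```text
time: 14.05
tool_pos: [0.567, -0.0025, 0.0607]
ee_rot: [3.141, 0.001, 1.402]
wrist_force: [-0.7, 0.9, -4.4]
width: 0.024
finger_force: 30.0
```

Emit:
carry_out(motion="0.05 0 0 0; 0.12 0 0 0; 0.2 0 0 0; 0.3 0 0 0; 0.4 0 0 0; 0.5 0 0 0; 0.6 0 0 0; 0.7 0 0 0")

```text
time: 14.85
tool_pos: [0.5848, 0.1029, 0.0605]
ee_rot: [3.142, 0.0, 1.403]
wrist_force: [-0.3, -0.3, -3.0]
width: 0.0236
finger_force: 30.0
```

Emit:
carry_out(motion="0 0 -0.15 0; 0.05 0 -0.3 0; 0 -0.1 -0.4 -0.03; -0.05 -0.25 -0.4 -0.07; -0.1 -0.4 -0.4 -0.11; -0.15 -0.55 -0.4 -0.15; -0.2 -0.7 -0.4 -0.19; -0.28 -0.87 -0.4 -0.23")

```text
time: 15.65
tool_pos: [0.4483, 0.0825, 0.1206]
ee_rot: [3.141, 0.0, 2.131]
wrist_force: [-0.4, 0.0, -3.0]
width: 0.0237
finger_force: 30.0
```

Emit:
carry_out(motion="0 0 0 -0.04; 0 0 0 -0.08; 0 0 0 -0.12; 0 0 0 -0.16; 0 0 0 -0.2; 0 0 0 -0.24; 0 0 0 -0.28; 0 0 0 -0.32")

```text
time: 16.45
tool_pos: [0.4489, 0.0824, 0.1207]
ee_rot: [-3.141, 0.0, 3.135]
wrist_force: [-1.1, -0.7, -3.4]
width: 0.0236
finger_force: 30.0
```

Emit:
carry_out(motion="0 0 0.1 0; 0 0 0.25 0; 0 0 0.4 0; 0 0 0.5 0; 0 0 0.57 0; 0 0 0.6 0; 0 0 0.62 0; 0 0 0.64 0")

```text
time: 17.25
tool_pos: [0.4498, 0.082, 0.0255]
ee_rot: [3.141, 0.002, 3.13]
wrist_force: [0.1, -0.3, -0.5]
width: 0.0237
finger_force: 30.0
```

Emit:
carry_out(motion="0 0 0.01 0; 0 0 0.02 0; 0 0 0.03 0; 0 0 0.04 0; 0 0 0.05 0; 0 0 0.05 0; 0 0 0.05 0; 0 0 0.05 0")

```text
time: 18.05
tool_pos: [0.4488, 0.0818, 0.0169]
ee_rot: [-3.141, -0.0, 3.13]
wrist_force: [1.3, -0.7, 0.5]
width: 0.0237
finger_force: 30.0
```

Nearly flat. Now I'll open the gripper and lift away.

Emit:
carry_out(motion="0 0 0 0; 0 0 0 0; 0 0 0 0; 0 0 0 0; 0 0 0 0; 0 0 0 0; 0 0 0 0; 0 0 0 0", grip=1)

```text
time: 18.85
tool_pos: [0.4489, 0.0818, 0.017]
ee_rot: [-3.141, 0.0, 3.13]
wrist_force: [0.3, 0.2, 0.4]
width: 0.0842
finger_force: 0.0
```

Emit:
carry_out(motion="0 0 0 0; 0 0 -0.1 0; 0 0 -0.3 0; 0 0 -0.5 0; 0 0 -0.8 0; 0 0 -1 0; 0.5 0 -1 0; 1 0 -1 0")

```text
time: 19.65
tool_pos: [0.349, 0.083, 0.1681]
ee_rot: [3.141, 0.001, 3.129]
wrist_force: [-0.0, -0.5, 0.1]
width: 0.0942
finger_force: 0.0
```

```bash
python3 look.py c2.png
python3 - <<'E'
from h import *
for n in("top","side"):
    s=snapshot(n)
    if n=="top": cv2.imwrite("pics/d1.png",cv2.resize(s["image"][:,:,::-1],(800,600),interpolation=cv2.INTER_CUBIC))
E
```

```text
[0.349  0.083  0.1681] [-0.  -0.5  0.1]
183 92
red rows 141 147 45
[[ 0.6445 -0.2695  0.018 ]]
[[ 0.6205 -0.2695  0.018 ]]
```

View pics/d1.png

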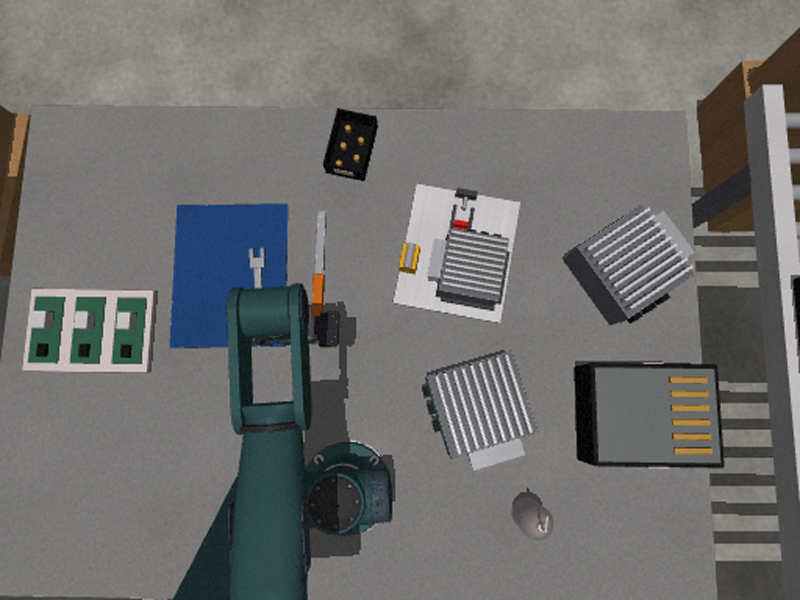

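The bar lies on the bench (tip (321,212), handle (318,292)), clear of the plate and the mat. The shim is still home at (461,224), the module is seated, the wrench is unmoved and the gripper is clear.

```bash
python3 -c "
from bench import robot
print(robot.close_job())"
```

```text
the job is handed in; nothing more can be done
None
```

The job is handed in at about 20 s of the 59 s allowed: the shim is home under the module at about 32 mm of travel, the module is down on it, the bar is on the bench clear of the base, and the wrench is untouched.

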